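Hang the loaded tin carrier in the low drying cabinet

TASK

Stand the tin of soil in the round seat of the tin carrier, then hang the carrier in the little drying cabinet: its rear eye over the upturned hook deep inside, with the stem lying in the notch of the front apron. The roof is too low for a level lift, so tip the eye end up to get it over the hook, feel gently for the plate behind the hook and never force anything; do not drop the carrier or spill the tin, and leave the two empty tins where they are.

Things in the scene. Friction and masses are not known exactly. Their poses are not given: they have to be found in the camera images.
- cabinet: Fixed open-fronted grey steel drying cabinet (mm): 210 wide, 242 deep, 166 high. Origin on the worktop under the middle of the open front's outer face; x runs level inward, y across, z up. Inside: floor z 40, roof underside z 152 from x 0 to the back, side walls at y +-95, back at x 232. A front apron, x 0 to 10, closes the lower front up to z 83, with a notch in its middle.
- cabinet_notch (a point): Middle of the bottom of the notch in the apron's top edge, at cabinet x 5, y 0, z 75. The notch is flared: 15 wide at the bottom, 26 at the top, 8 deep. The carrier's stem lies in it when hung.
- hook_range_mid (a point): Fixed mark in the cabinet (x 190, y 0, z 75): MIDDLE of the hook's adjusting range, not the hook. The hook's setting varies, +-20 in cabinet x and +-4 in z, and is not reported; it is clamped and does not yield to light force. At mid setting: upright stop plate, face at x 195.5, 46 wide, z 65 to 133; from its face a ledge 20 wide, top z 75, runs 13 to the front.
- carrier: Loose steel tin carrier, about 0.16 kg, 290 long, standing flat on the worktop. Origin on its underside beneath the middle of the round seat; x from handle to eye, z up. Seat: dish 75 outside, 69 inside, rim 10 above the underside. Stem 10 x 10, underside z 0, runs to x -97, then rises to the handle. When hung, its x axis points along the cabinet's x, origin 49 to 93 inside the front.
- carrier_seat (a point): Middle of the floor of the carrier's seat, where the middle of the tin's underside belongs; 4 above the carrier's underside.
- carrier_eye (a point): Middle of the rear bar of the carrier's eye, at carrier x 120, y 0, z 3. The eye is a level rectangular loop of 6 mm rod: front bar at x 90, rear bar at x 120, sides at y +-20. When hung, the rear bar lies on the hook's ledge in the 9 mm gap between tongue and stop plate, with the tongue standing up through the loop.
- carrier_grip (a point): Middle of the carrier's handle, an upright wooden bar from carrier x -167 to -113, 14 wide (y), z 29 to 53, to be gripped across the 14 mm; at carrier x -140, y 0, z 41.
- hook_tongue_mid (a point): Fixed mark in the cabinet (x 184.5, y 0, z 115): where the top of the hook's tongue is at MID setting (+-20 in x, +-4 in z, as the whole hook). The tongue is the ledge's upturned end: 20 wide, 4 thick, rounded on top, 40 above the ledge, 9 in front of the stop plate.
- soil_tin: Open aluminium moisture tin partly filled with brown soil, 62 across, 41 high, about 0.06 kg. Origin at the middle of its underside, z up. It starts on the worktop in a row with two empty ones. In the seat its top stands 45 above the carrier's underside.
- empty_tin_a: Empty aluminium moisture tin, 62 across, 41 high; a bystander. Origin at the middle of its underside.
- empty_tin_b: Empty aluminium moisture tin, 62 across, 41 high; a bystander. Origin at the middle of its underside.
Mind the look-alikes: they are no part of the job. What is shaped like the soil_tin but green or red is not meant.

How it is judged (in metres and radians):
On the way, in this order (a step that is already met when the one before it is completed fails the run):
1. the soil tin stands in the carrier's seat, let go (distance between soil_tin and carrier_seat below 0.008 m and angle between soil_tin's own z axis and vertical below 0.12 rad and contact force between soil_tin and the fingers below 0.05 N), for 0.2 s.
2. with the tin in it, the carrier's eye is inside the cabinet and raised to the height of the hook's tip, the carrier tipped eye end up (x of carrier_eye in the frame of cabinet above 0.1 m and z of carrier_eye in the frame of cabinet above 0.105 m and angle between carrier's own z axis and vertical above 0.04 rad and distance between soil_tin and carrier_seat below 0.01 m), for 0.05 s.
At the end, for the whole second after the job is handed in: The carrier hangs level (0.07 rad) and at rest, let go: eye bar on the hook's ledge behind the tongue (165-216 mm inside, 68-88 mm high, 14 mm off the middle at most), stem in the notch (handle middle 108-123 mm high), in line within 0.10 rad, soil tin in its seat; empty tins not moved 20 mm (x of carrier_eye in the frame of cabinet between 0.166 and 0.216 m and y of carrier_eye in the frame of cabinet between -0.014 and 0.014 m and z of carrier_eye in the frame of cabinet between 0.068 and 0.088 m and z of carrier_grip in the frame of cabinet between 0.108 and 0.123 m and angle between carrier's own z axis and vertical below 0.07 rad and angle between the x axis of carrier and the x axis of cabinet, either way round below 0.1 rad and distance between soil_tin and carrier_seat below 0.008 m and linear speed of each of carrier, soil_tin below 0.01 m/s and distance of each of empty_tin_a, empty_tin_b from where it was at the start of the episode below 0.02 m); the robot touches nothing.
It fails at once if the carrier is pressed or knocked against the cabinet or its hook with more than 25 N (contact force between carrier and cabinet above 25 N).
It fails at once if the tin is pressed against the cabinet with more than 15 N (contact force between soil_tin and cabinet above 15 N).
It fails at once if the soil tin is tipped more than 0.5 rad (angle between soil_tin's own z axis and vertical above 0.5 rad).
It fails at once if the carrier is dropped (moves faster than 0.2 m/s while the fingers do not hold it) (linear speed of carrier above 0.2 m/s and contact force between carrier and the fingers below 0.1 N).
It fails at once if an empty tin is moved more than 20 mm (distance of any of empty_tin_a, empty_tin_b from where it was at the start of the episode above 0.02 m).
It also fails if it takes over 72 s, if anything falls off the work surface, if the arm or the gripper's body presses on something with over 40 N, if the wrist force passes 120 N, or if a joint passes its speed limit or range.

ROBOT

A 7-joint arm with a two-finger parallel gripper is mounted at the origin on a cart in front of the work surface, level with it; the furniture and walls round the work are solid. World frame = base frame: x ahead of the robot, y to its left, z up, the work surface at z = 0. Lengths are in mm, angles in rad, forces in N, time in s.
With the tool pointing down it reaches from about 400 to 850 mm from the base axis. Payload 10.4 kg.
Tool frame: the origin (TCP) lies on the centre line of the jaws, within the pads' length; the fingertips stand 8 mm ahead of it and the grasp point (between the pads) lies 11 mm behind it (bot.tip_reach is the z of the fingertips in the tool frame, in mm); z points along the fingers, x is the direction in which the jaws open and shut, and the axes are right-handed (so a half turn about z gives the same grasp; the last joint's range is limited). The gripper opens to 87 mm and grips with 3 to 60 N. Pads are 19 mm wide; open, the fingers measure 117 mm over their backs; the gripper's body (75 mm by 190 mm) begins 51 mm behind the grasp point.
Start: joints at [-0.023, 0.332, -0.065, 1.46, 0.022, 1.35, -0.088], TCP at [625.021, 0.018, 230.576] pointing down, gripper open.
Joint ranges: [-2.6, 2.6], [-0.5, 2.12], [-1.47, 1.34], [0.16, 2.42], [-1.27, 4.41], [0.06, 2.06], [-2.6, 2.6]. Speed limits (rad/s): [2.22, 2.22, 2.79, 2.79, 3.14, 3.14, 3.14].

INTERFACE

Orientations are given as a unit quaternion [w, x, y, z].
In Python, from workcell import bot gives the robot as it stands.
- The arm moves only by the tool send_rows, never from a script. Its argument "increments" is a list that holds one entry, the list of rows, each a list of 7 numbers: the finger opening in cm, from 0 to 8.7, then the shift along the tool's x, y, z in cm, then the turn, a rotation vector about the tool's x, y, z in degrees. A call has 1 to 5 rows; each row is the pose to reach, as a shift and turn from the pose commanded when the call began, along the tool's axes at that moment; what a row does not reach only later rows make up. A row lasts 1/12 s, in which the tool goes at most 41.7 mm and 7.16 degrees, less where a joint would pass 70% of its speed; a pose out of reach is approached as far as the arm can. A call with a gripper value outside its range is refused whole. The fingers move at their own pace and stop on an object; "grip_force" is the grip in N (left out, the last holds). Time passes only in rows, so rows that repeat a pose let the fingers close. It gives the time, the measured TCP pose, the force and the opening at its end, in the units of the state.
- bot.state(): the state, without advancing time (a new reading comes with each control period).
- bot.snapshot(name): name is "scene" or "side" or "wrist"; returns the picture (400x640x3 uint8, blue, green, red); there is no depth.
- bot.get_calibration(name): a dict with "fx", "fy", "cx", "cy" (pixels), "D" ([k1, k2, p1, p2, k3] as OpenCV has them; the pictures are not rectified), "T" (4x4, takes a point from camera to world coordinates). Camera axes: x right, y up, looking along -z (the intrinsics and any distortion apply to the point x, -y, -z); pixel columns grow to the right and rows downward; lengths in mm; the calibration is good to about 2 mm. A picture is of the moment at which its call begins: read the wrist's pose just before it. get_calibration takes no time and is no camera call; for the wrist camera it gives the pose at the moment of the call.
- bot.sign_off(): hands the job in, once; it reports no verdict.
The state is a dict: "clock": time; "q": joint angles; "joint_vel": joint speeds; "tau": joint torques, N m; "ee_pos": TCP position; "tcp_rot": TCP orientation; "ft_force": force on the tool from outside, world axes, zero at the start; "wrist_torque": the same for the moment, N m; "opening": finger opening in mm.
Only numpy, scipy, OpenCV 4.12 (cv2) and the standard library are available. Lean on these libraries where they do the work, as an engineer would, in place of code of your own. Each camera call takes 0.05 s, during which the arm holds its last target. There are 200 camera calls.

## Working session

There is one attempt and no reset: what is moved stays moved. The work goes in short steps, Python scripts to look and compute and a tool call to move; the robot and the scene stay as the last step left them, time stands still between calls to the robot, and variables do not carry over. Pictures are saved under pics/ and viewed, about 8 in all and at most 12, crops included, and the job is handed in when it is done.

Besides the shell and the picture viewer there is one more tool, called after "Call:" as name([rows], argument=value, ...), one row to a line, values as JSON. send_rows: Moves the arm, as the interface text tells. Its arguments: {"type":"object","properties":{"increments":{"type":"array","items":{"type":"array","items":{"type":"array","items":{"type":"number"}}}},"grip_force":{"type":"number"}},"required":["increments"]}

```bash
mkdir -p pics; ls; python3 - <<'E'
from workcell import bot
import cv2,numpy as np
s=bot.state();print(s)
for n in("scene","side","wrist"):
    c=bot.get_calibration(n);print(n,c)
    cv2.imwrite(f"pics/{n}0.png",bot.snapshot(n))
a=[cv2.imread(f"pics/{n}0.png") for n in("scene","side")]
E
```

```text
pics
{'clock': 0.0, 'q': array([-0.02259996,  0.33286428, -0.06467396,  1.4609284 ,  0.0215912 ,
        1.34992876, -0.08849737]), 'joint_vel': array([ 7.86528972e-05, -2.83563835e-04,  1.98082654e-03,  1.94997163e-03,
       -8.59471584e-04, -3.42413430e-05, -3.68873097e-04]), 'tau': array([-1.20520472e-04, -6.23245955e+01,  2.44190963e-02, -3.89891267e+01,
       -6.13984605e-02,  3.97891912e-02,  1.87085252e-04]), 'ee_pos': array([ 6.24619401e+02, -1.87431231e-02,  2.29764785e+02]), 'tcp_rot': array([ 3.37598020e-05,  9.99999743e-01, -1.62481981e-06, -7.16122430e-04]), 'ft_force': array([ 0.49403617, -0.5167321 ,  1.30053682]), 'wrist_torque': array([ 0.02690534,  0.00705732, -0.02474837]), 'opening': 87.27401568803833}
scene {'fx': 452.6959667927863, 'fy': 452.6959667927863, 'cx': 321.0371866910807, 'cy': 199.80668268976532, 'D': array([0.03912725, 0.        , 0.        , 0.        , 0.        ]), 'T': array([[ 5.10563320e-01,  3.70584581e-01, -7.75881540e-01,
        -7.65244232e+02],
       [-8.59565528e-01,  1.97174038e-01, -4.71454665e-01,
        -5.97504939e+02],
       [-
[... 528 characters left out ...]
   [ 1.63550755e-02,  5.88090204e-01,  8.08629967e-01,
         1.11911203e+03],
       [ 0.00000000e+00,  0.00000000e+00,  0.00000000e+00,
         1.00000000e+00]])}
wrist {'fx': 276.9365338095836, 'fy': 276.9365338095836, 'cx': 321.4295324823791, 'cy': 197.5316864308832, 'D': array([-0.03026791,  0.        ,  0.        ,  0.        ,  0.        ]), 'T': array([[ 9.99999256e-01, -1.25154652e-04,  1.21354320e-03,
         6.25971722e+02],
       [-2.39692751e-04,  9.55180487e-01,  2.96023953e-01,
         8.10116975e+01],
       [-1.19620156e-03, -2.96024024e-01,  9.55179746e-01,
         3.84431352e+02],
       [ 0.00000000e+00,  0.00000000e+00,  0.00000000e+00,
         1.00000000e+00]])}
```

View pics/scene0.png

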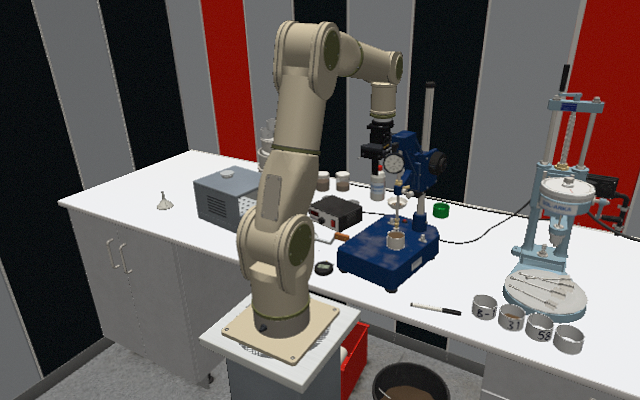

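View pics/side0.png

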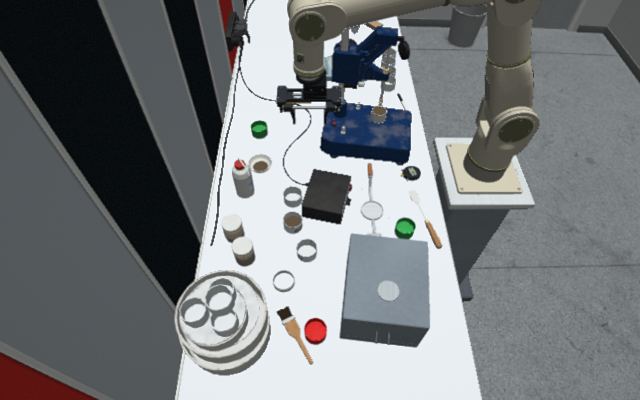

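```bash
python3 - <<'E'
import cv2
a=cv2.imread("pics/side0.png")
cv2.imwrite("pics/c1.png",cv2.resize(a[145:345,235:445],None,fx=3.8,fy=3,interpolation=cv2.INTER_CUBIC)) if 0 else cv2.imwrite("pics/c1.png",cv2.resize(a[145:295,240:440],None,fx=4,fy=4,interpolation=cv2.INTER_CUBIC))
E
```

```text
(no output)
```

View pics/c1.png

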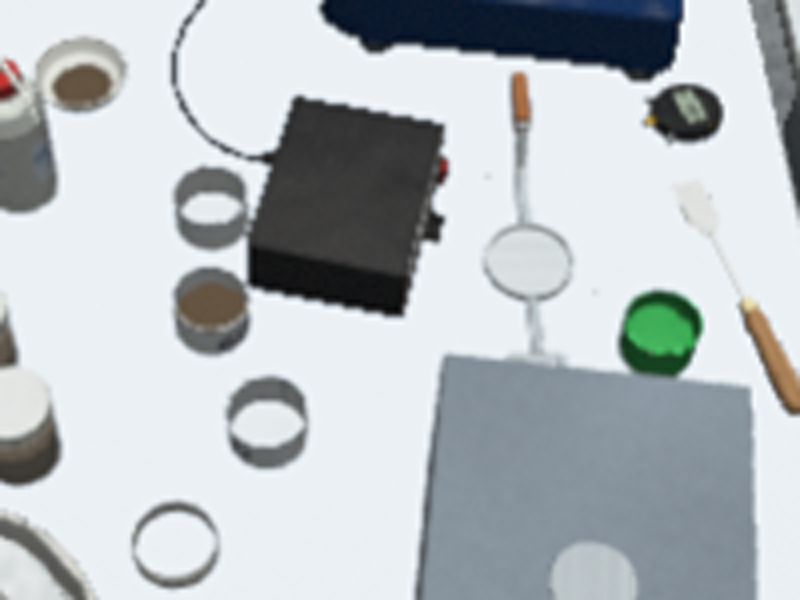

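```bash
cat > h.py <<'E'
import numpy as np,cv2
from workcell import bot
def ray(n,uv,cal=None):
    c=cal or bot.get_calibration(n)
    K=np.array([[c["fx"],0,c["cx"]],[0,c["fy"],c["cy"]],[0,0,1]])
    p=cv2.undistortPoints(np.array([[uv]],float),K,c["D"])[0,0]
    T=c["T"];return T[:3,3],T[:3,:3]@np.array([p[0],-p[1],-1])
def at(n,uv,z,cal=None):
    o,d=ray(n,uv,cal);return (o+d*(z-o[2])/d[2]).round(1)
def proj(n,P,cal=None):
    c=cal or bot.get_calibration(n);T=c["T"]
    K=np.array([[c["fx"],0,c["cx"]],[0,c["fy"],c["cy"]],[0,0,1]])
    q=(np.atleast_2d(P)-T[:3,3])@T[:3,:3]*[1,-1,-1]
    return cv2.projectPoints(q,np.zeros(3),np.zeros(3),K,c["D"])[0][:,0].round(1)
E
python3 - <<'E'
from h import *
f=lambda u,v:(240+u/4-.4,145+v/4-.4)
for n,u,v,z in[("tinTop",212,302,41),("emptyN",210,200,41),("emptyS",267,412,41),("ring",175,540,10),
 ("dish",528,260,10),("handFar",519,76,53),("handNear",523,122,45),("eyeL",508,357,6),("eyeR",565,358,6),
 ("roofL",443,355,166),("roofR",750,386,166),("boxTL",297,98,60),("boxBR",403,312,0),("green",660,320,41),("blueL",640,75,0)]:
    print(n,at("side",f(u,v),z))
for n,u,v in[("roofBL",341,327),("roofBR",428,343)]: print(n,at("side",(u,v),166))
for n,u,v in[("scene tin37?",511,311)]: print(n,at("scene",(u,v),41))
E
```

```text
tinTop [676.4 250.4  41. ]
emptyN [680.7 150.7  41. ]
emptyS [632.8 348.9  41. ]
ring [699.8 438.1  10. ]
dish [420.4 189.6  10. ]
handFar [419.1  27.1  53. ]
handNear [418.5  71.7  45. ]
eyeL [443.5 280.2   6. ]
eyeR [398.4 281.4   6. ]
roofL [511.9 376.8 166. ]
roofR [306.1 402.6 166. ]
boxTL [609.5  57.9  60. ]
boxBR [524.4 233.5   0. ]
green [327.2 268.7  41. ]
blueL [299.5 -21.    0. ]
roofBL [547.7 635.  166. ]
roofBR [347.4 676.2 166. ]
scene tin37? [ 287.9 -520.1   41. ]
```

The soil tin is the second of the three in the row, at side-camera pixel (292,222), with brown soil and bare aluminium. The look-alikes I rejected are:
- empty tins at (292,197) and (307,250)
- ring at (284,281)
- wide dish with soil at (261,163)
- green tin at (405,228)
- red tin at (316,330)
- tin on the blue machine at (380,114)

The close crop confirms the choice. The carrier's handle is at (370,165), its dish at (372,210) and its eye at (374,234), just in front of the cabinet. I'm moving above the tin now.

Call:
send_rows([
  [[8.7, 1, -3, 0.5, 0, 0, 7], [8.7, 2, -6.5, 1.5, 0, 0, 14], [8.7, 3, -10, 2.5, 0, 0, 21], [8.7, 4, -13.5, 3.5, 0, 0, 28], [8.7, 5, -17, 4.5, 0, 0, 35]],
])

```text
clock: 0.57
ee_pos: [675.1, 171.6, 184.9]
tcp_rot: [0.0, 0.953, -0.304, -0.0]
ft_force: [-0.2, -0.4, -0.5]
opening: 86.8
```

Call:
send_rows([
  [[8.7, -3, -1.8, 0.5, 0, 0, 5], [8.7, -5, -4, 1, 0, 0, 10], [8.7, -5.4, -6, 1, 0, 0, 10], [8.7, -5.4, -6, 1, 0, 0, 10], [8.7, -5.4, -6, 1, 0, 0, 10]],
])

```text
clock: 0.98
ee_pos: [664.7, 251.4, 174.7]
tcp_rot: [0.0, 0.924, -0.382, -0.0]
ft_force: [-0.3, -1.3, -0.2]
opening: 86.8
```

```bash
python3 - <<'E'
from h import *
s=bot.state();print(s["clock"],s["ee_pos"],s["tcp_rot"])
c=bot.get_calibration("wrist");im=bot.snapshot("wrist")
np.save("c2.npy",c,allow_pickle=True)
cv2.imwrite("pics/w2.png",im)
print(proj("wrist",[[676,250,41],[420,190,10]],c))
E
```

```text
0.9833 [664.73665989 251.38987821 174.73705848] [ 3.17198400e-04  9.24350991e-01 -3.81542873e-01 -4.25014917e-04]
[[328.7 184.7]
 [230.  330. ]]
```

View pics/w2.png

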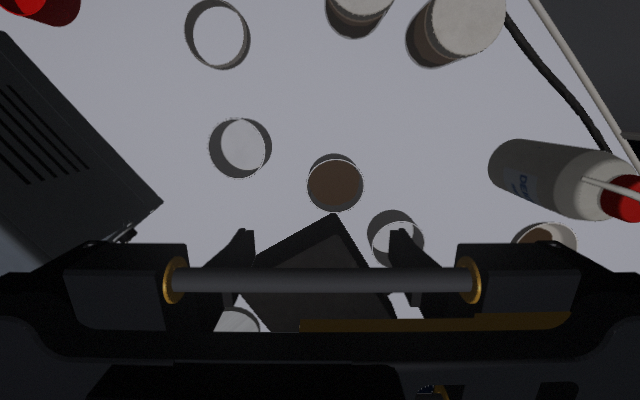

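```bash
python3 - <<'E'
from h import *
from scipy.spatial.transform import Rotation as R
c=np.load("c2.npy",allow_pickle=True).item()
s=bot.state();M=R.from_quat(np.roll(s["tcp_rot"],-1)).as_matrix()
for u,v in[(335,185),(238,150),(396,238)]:
    p=at("wrist",(u,v),41,c);print(p,(M.T@(p-s["ee_pos"])).round(1))
print("cab roof corner",at("wrist",(162,202),166,c), "box",at("wrist",(334,213),60,c))
E
```

```text
[680.6 245.   41. ] [ 14.1  -7.8 134.1]
[635.4 343.1  41. ] [-87.2 -45.2 134. ]
[686.6 150.7  41. ] [ 85.   54.7 134.2]
cab roof corner [614.8 341.3 166. ] box [661.8 228.4  60. ]
```

```bash
python3 - <<'E'
from h import *
c=np.load("c2.npy",allow_pickle=True).item()
for z in(30,45,60,75,90):print(z,at("wrist",(334,213),z,c),at("side",(302.6,204.6),z))
print(at("side",(302.6,216),0))
E
```

```text
30 [655.  219.5  30. ] [646.3 183.1  30. ]
45 [658.4 223.9  45. ] [645.8 193.8  45. ]
60 [661.8 228.4  60. ] [645.4 204.6  60. ]
75 [665.3 232.9  75. ] [644.9 215.4  75. ]
90 [668.7 237.4  90. ] [644.5 226.1  90. ]
[646.6 207.3   0. ]
```

Call:
send_rows([
  [[8.7, 0.5, -0.3, 3, 0, 0, 0], [8.7, 1, -0.6, 5, 0, 0, 0], [8.7, 1.3, -0.65, 6, 0, 0, 0], [8.7, 1.3, -0.65, 6, 0, 0, 0]],
])

```text
clock: 1.37
ee_pos: [678.4, 242.5, 112.7]
tcp_rot: [0.002, 0.923, -0.384, -0.001]
ft_force: [0.0, -0.5, -0.3]
opening: 86.9
```

Call:
send_rows([
  [[8.7, 0, 0, 2, 0, 0, 0], [8.7, 0, 0, 3, 0, 0, 0], [8.7, 0, 0, 3, 0, 0, 0], [8.7, 0, 0, 3, 0, 0, 0]],
])

```text
clock: 1.7
ee_pos: [678.9, 245.3, 86.0]
tcp_rot: [0.0, 0.924, -0.383, -0.0]
ft_force: [-0.3, 0.7, -1.0]
opening: 86.9
```

```bash
python3 - <<'E'
from h import *
s=bot.state();print(s["clock"],s["ee_pos"],s["tcp_rot"])
c=bot.get_calibration("wrist");im=bot.snapshot("wrist")
print(proj("wrist",[[680,245.5,41]],c))
im[im<0]=0
cv2.imwrite("pics/w3.png",cv2.convertScaleAbs(im[60:340,140:500],alpha=1.5))
E
```

```text
1.7 [678.86680913 245.27627794  86.03575346] [ 1.49496360e-04  9.23844889e-01 -3.82767015e-01 -1.03051351e-04]
[[320.7 221.1]]
```

View pics/w3.png

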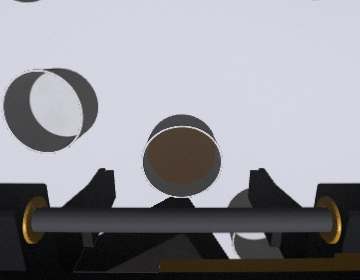

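The tin's rim is centred at full-image (322,221), and I predicted (321,221), so the aim is right. I'm descending to grip.

Call:
send_rows([
  [[8.7, 0.1, 0, 2.5, 0, 0, 0], [8.7, 0.1, 0, 5, 0, 0, 0], [8.7, 0.1, 0, 6, 0, 0, 0], [8.7, 0.1, 0, 6.1, 0, 0, 0], [7.5, 0.1, 0, 6.1, 0, 0, 0]],
], grip_force=12)

```text
clock: 2.17
ee_pos: [679.9, 245.0, 25.3]
tcp_rot: [-0.0, 0.924, -0.383, 0.0]
ft_force: [-0.5, 0.4, -0.1]
opening: 84.6
```

Call:
send_rows([
  [[6.6, 0, 0, 0, 0, 0, 0], [6, 0, 0, 0, 0, 0, 0], [5.5, 0, 0, 0, 0, 0, 0], [5.5, 0, 0, 0, 0, 0, 0], [5.5, 0, 0, 0, 0, 0, 0]],
])

```text
clock: 2.58
ee_pos: [680.2, 245.1, 25.7]
tcp_rot: [-0.001, 0.924, -0.383, 0.0]
ft_force: [-0.9, 0.5, 5.1]
opening: 62.0
```

Call:
send_rows([
  [[5.5, 0, 0, -1, 0, 0, 0], [5.5, 0, 0, -3, 0, 0, 0], [5.5, 0, 0, -5.5, 0, 0, 0], [5.5, 0, 0, -8, 0, 0, 0], [5.5, 0, 0, -9.5, 0, 0, 0]],
])

```text
clock: 3.0
ee_pos: [680.5, 245.1, 123.3]
tcp_rot: [-0.001, 0.924, -0.383, 0.001]
ft_force: [0.8, 0.2, -0.5]
opening: 62.4
```

Call:
send_rows([
  [[5.5, -0.5, 1.3, 0, 0, 0, -2.5], [5.5, -1.4, 4, 0, 0, 0, -7.5], [5.5, -2.5, 7, 0, 0, 0, -12.5], [5.5, -3.6, 10, 0, 0, 0, -17.5], [5.5, -4.8, 12.9, 0, 0, 0, -22.5]],
])

```text
clock: 3.42
ee_pos: [553.2, 186.5, 120.0]
tcp_rot: [0.0, 0.981, -0.193, 0.0]
ft_force: [0.9, -0.1, -0.8]
opening: 62.2
```

Call:
send_rows([
  [[5.5, -2.4, 2.6, 0, 0, 0, -5.5], [5.5, -4.7, 5.1, 0, 0, 0, -11], [5.5, -7, 7.6, 0, 0, 0, -16], [5.5, -8.7, 9.4, 0, 0, 0, -20.5], [5.5, -9.3, 10.1, 0, 0, 0, -22.5]],
])

```text
clock: 3.83
ee_pos: [427.1, 128.2, 119.9]
tcp_rot: [0.001, 1.0, 0.002, -0.0]
ft_force: [0.6, 0.1, -0.4]
opening: 62.5
```

Call:
send_rows([
  [[5.5, 0, 0, 0, 0, 0, 0], [5.5, 0, 0, 0, 0, 0, 0], [5.5, 0, 0, 0, 0, 0, 0]],
])

```text
clock: 4.08
ee_pos: [430.9, 130.3, 120.1]
tcp_rot: [-0.0, 1.0, -0.001, 0.001]
ft_force: [0.6, -0.0, -1.0]
opening: 62.5
```

```bash
python3 - <<'E'
from h import *
s=bot.state();print(s["clock"],s["ee_pos"],s["tcp_rot"],s["opening"])
c=bot.get_calibration("wrist");im=bot.snapshot("wrist")
np.save("c4.npy",c,allow_pickle=True)
print(proj("wrist",[[420,190,10],[420,281,3]],c))
cv2.imwrite("pics/w4.png",cv2.convertScaleAbs(im,alpha=1.3))
cv2.imwrite("pics/w4raw.png",im)
E
```

```text
4.0833 [430.87818883 130.30458637 120.11548322] [-2.44678988e-04  9.99999602e-01 -5.96524157e-04  6.16046825e-04] 62.53519768401193
[[308.4 135.7]
 [307.3  29.2]]
```

View pics/w4.png

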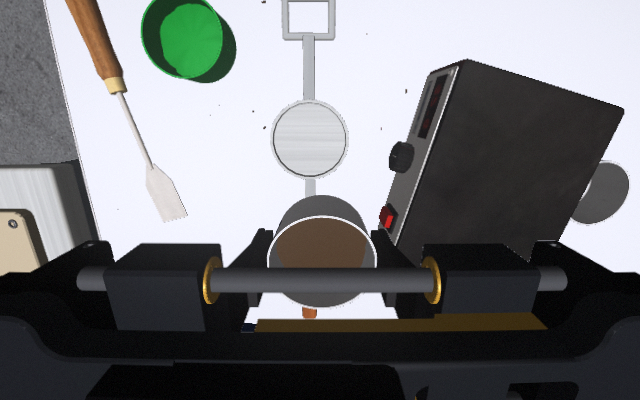

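```bash
python3 - <<'E'
from h import *
c=np.load("c4.npy",allow_pickle=True).item()
print("dish",at("wrist",(309.5,139),10,c),"stemfar",at("wrist",(308,70),5,c),"frontbar",at("wrist",(309,38),3,c))
print("tin top center px", proj("wrist",[[430.9,130.3,136.5]],c), proj("wrist",[[430.9,130.3+31,136.5],[430.9-31,130.3,136.5],[430.9+31,130.3,136.5],[430.9,130.3-31,136.5]],c))
E
```

```text
dish [421. 187.  10.] stemfar [420.2 247.6   5. ] frontbar [421.4 274.    3. ]
tin top center px [[319.6 262.1]] [[319.3 210.4]
 [264.7 262.2]
 [374.4 262. ]
 [319.7 307.8]]
```

Call:
send_rows([
  [[5.5, -0.3, -1.5, 0.5, 0, 0, 0], [5.5, -0.8, -4, 2, 0, 0, 0], [5.5, -1.1, -5.4, 4, 0, 0, 0], [5.5, -1.1, -5.7, 6, 0, 0, 0], [5.5, -1.1, -5.7, 7.2, 0, 0, 0]],
])

```text
clock: 4.55
ee_pos: [418.4, 188.5, 45.7]
tcp_rot: [-0.0, 1.0, 0.001, -0.001]
ft_force: [-1.2, -0.1, -1.0]
opening: 62.4
```

Call:
send_rows([
  [[5.5, 0, 0, 0, 0, 0, 0], [5.5, 0, 0, 0.3, 0, 0, 0], [5.5, 0, 0, 0.6, 0, 0, 0], [5.5, 0, 0, 0.8, 0, 0, 0], [5.5, 0, 0, 0.8, 0, 0, 0]],
])

```text
clock: 4.97
ee_pos: [419.4, 186.8, 39.8]
tcp_rot: [-0.0, 1.0, -0.0, 0.0]
ft_force: [-0.5, 0.4, -1.9]
opening: 62.8
```

Call:
send_rows([
  [[5.5, 0, 0, 0.3, 0, 0, 0], [5.5, 0, 0, 0.5, 0, 0, 0], [5.5, 0, 0, 0.5, 0, 0, 0], [5.5, 0, 0, 0.5, 0, 0, 0]],
])

```text
clock: 5.3
ee_pos: [418.9, 186.8, 34.6]
tcp_rot: [0.0, 1.0, -0.0, 0.0]
ft_force: [0.3, 0.2, -0.3]
opening: 62.1
```

```bash
python3 - <<'E'
from h import *
s=bot.state();print(s["clock"],s["ee_pos"],s["ft_force"],s["opening"])
im=bot.snapshot("wrist");c=bot.get_calibration("wrist")
print(proj("wrist",[[421,187,10],[421,187+37.5,10]],c))
cv2.imwrite("pics/w5.png",cv2.resize(im[100:340,200:440],None,fx=2.4,fy=2.4))
E
```

```text
5.3 [418.94320301 186.78135098  34.55767845] [ 0.32152269  0.20348574 -0.29098755] 62.099589897576294
[[322.7 231.8]
 [322.7 180. ]]
```

View pics/w5.png

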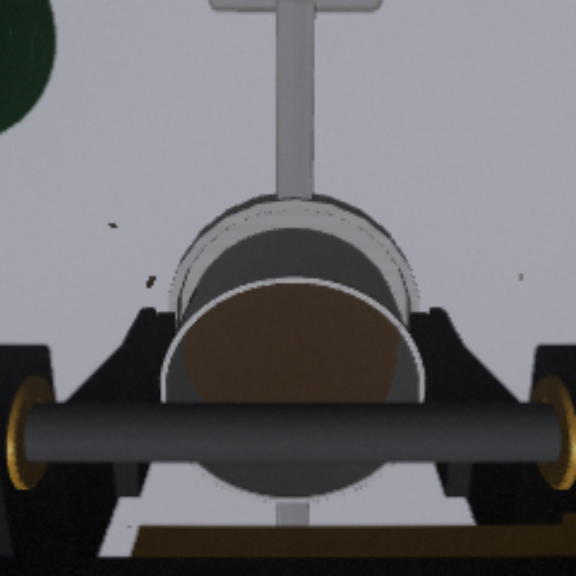

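```bash
python3 - <<'E'
from h import *
f=lambda u,v:(200+u/2.4-.3,100+v/2.4-.3)
print("tin base far",at("wrist",f(295,228),9),"dish outer far",at("wrist",f(295,193),10),at("wrist",f(295,203),10),"inner floor edge",at("wrist",f(295,210),4))
print("rim top far/near",at("wrist",f(294,277),50.5),at("wrist",f(294,499),50.5),"rim L/R",at("wrist",f(161,383),50.5),at("wrist",f(426,383),50.5))
print("dish L R",at("wrist",f(168,310),10),at("wrist",f(421,310),10),"base L R",at("wrist",f(178,310),9),at("wrist",f(413,310),9))
E
```

```text
tin base far [420.9 214.    9. ] dish outer far [420.9 224.4  10. ] [420.9 221.6  10. ] inner floor edge [420.9 217.9   4. ]
rim top far/near [420.5 215.   50.5] [420.6 155.6  50.5] rim L/R [389.2 188.3  50.5] [451.6 188.3  50.5]
dish L R [383.7 189.3  10. ] [457.9 189.2  10. ] base L R [386.5 188.8   9. ] [455.7 188.8   9. ]
```

The dish centre is at y≈187 and the tin's base centre at about y≈184, with x aligned. I'll shift +2.5 mm in y, lower, then release.

Call:
send_rows([
  [[5.5, 0.05, -0.25, 0, 0, 0, 0], [5.5, 0.05, -0.25, 0.2, 0, 0, 0], [5.5, 0.05, -0.25, 0.4, 0, 0, 0], [5.5, 0.05, -0.25, 0.45, 0, 0, 0], [5.5, 0.05, -0.25, 0.45, 0, 0, 0]],
])

```text
clock: 5.77
ee_pos: [419.3, 189.3, 29.8]
tcp_rot: [0.0, 1.0, 0.0, -0.0]
ft_force: [-0.8, 0.2, -0.7]
opening: 62.1
```

Call:
send_rows([
  [[7, 0, 0, 0, 0, 0, 0], [8.7, 0, 0, 0, 0, 0, 0], [8.7, 0, 0, 0, 0, 0, 0], [8.7, 0, 0, 0, 0, 0, 0], [8.7, 0, 0, 0, 0, 0, 0]],
])

```text
clock: 6.18
ee_pos: [419.5, 189.4, 30.1]
tcp_rot: [-0.0, 1.0, 0.0, 0.0]
ft_force: [0.4, -1.4, 0.2]
opening: 84.1
```

Call:
send_rows([
  [[8.7, 0, 0, -1, 0, 0, 0], [8.7, 0, 0, -3.5, 0, 0, 0], [8.7, 0, 0, -6.5, 0, 0, 0], [8.7, 0, 1, -8.5, 0, 0, 0], [8.7, 0, 3.5, -9, 0, 0, 0]],
])

```text
clock: 6.6
ee_pos: [421.0, 157.6, 124.5]
tcp_rot: [-0.002, 1.0, 0.002, 0.003]
ft_force: [1.2, 0.5, -0.4]
opening: 87.0
```

Call:
send_rows([
  [[8.7, 0.1, 3, 0, 0, 0, 0], [8.7, 0.1, 6, 0, 0, 0, 0], [8.7, 0.1, 9, 0, 0, 0, 0], [8.7, 0.1, 10.7, 0, 0, 0, 0], [8.7, 0.1, 10.7, 0, 0, 0, 0]],
])

```text
clock: 7.02
ee_pos: [420.5, 43.7, 120.8]
tcp_rot: [0.0, 1.0, -0.002, 0.0]
ft_force: [-0.4, 0.3, -0.3]
opening: 86.7
```

```bash
python3 - <<'E'
from h import *
s=bot.state();print(s["clock"],s["ee_pos"],s["tcp_rot"])
im=bot.snapshot("wrist");c=bot.get_calibration("wrist");np.save("c6.npy",c,allow_pickle=True)
print(proj("wrist",[[421,187,10],[421,187,45],[421,47,53],[421,187+120,3]],c))
cv2.imwrite("pics/w6.png",cv2.resize(cv2.convertScaleAbs(im[0:330,210:460],alpha=1.3),None,fx=1.8,fy=1.8))
E
```

```text
7.0167 [420.4867911   43.70409692 120.84210328] [ 2.72638720e-04  9.99996851e-01 -2.47107466e-03  3.41376968e-04]
[[ 319.9   39.4]
 [ 319.7   27.6]
 [ 320.5  209.8]
 [ 319.2 -125.3]]
```

View pics/w6.png

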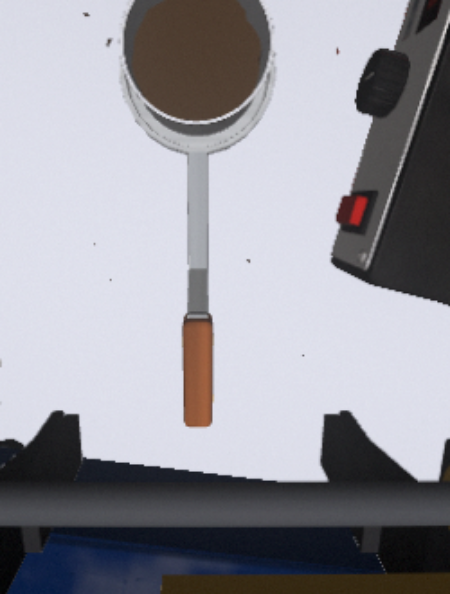

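The tin stands in the dish and the handle is at crop (198,371), under the jaws. Next I descend and grip the handle.

Call:
send_rows([
  [[4.5, 0, -0.2, 1, 0, 0, 0], [4.5, 0, -0.4, 3, 0, 0, 0], [4.5, 0, -0.4, 5, 0, 0, 0], [4.5, 0, -0.4, 7, 0, 0, 0], [4.5, 0, -0.4, 8.5, 0, 0, 0]],
])

```text
clock: 7.48
ee_pos: [419.6, 52.9, 33.2]
tcp_rot: [-0.0, 1.0, 0.001, -0.001]
ft_force: [-0.0, 0.1, 0.1]
opening: 61.4
```

Call:
send_rows([
  [[4.5, 0, 0, 0.5, 0, 0, 0], [3, 0, 0, 0.5, 0, 0, 0], [1, 0, 0, 0.5, 0, 0, 0], [1, 0, 0, 0.5, 0, 0, 0], [1, 0, 0, 0.5, 0, 0, 0]],
], grip_force=45)

```text
clock: 7.9
ee_pos: [421.2, 51.7, 30.9]
tcp_rot: [-0.0, 1.0, 0.0, 0.001]
ft_force: [0.5, 0.0, -0.4]
opening: 28.1
```

Call:
send_rows([
  [[1, 0, 0, 0, 0, 0, 0], [1, 0, 0, 0, 0, 0, 0], [1, 0, 0, 0, 0, 0, 0]],
])

```text
clock: 8.15
ee_pos: [420.6, 51.3, 30.4]
tcp_rot: [-0.0, 1.0, -0.0, 0.0]
ft_force: [0.0, -0.4, 3.1]
opening: 13.5
```

```bash
python3 - <<'E'
from h import *
s=bot.state();print(s)
im=bot.snapshot("side")
cv2.imwrite("pics/s7.png",cv2.resize(im[195:395,300:460],None,fx=4,fy=3))
c=np.load("c6.npy",allow_pickle=True).item()
print(at("wrist",(320,175.6),53,c),at("wrist",(320,236.7),53,c))
E
```

```text
{'clock': 8.15, 'q': array([-0.15118463,  0.13234936, -0.08173979,  2.17322136,  0.01461729,
        0.83603752, -0.24206417]), 'joint_vel': array([ 0.00130949,  0.0008161 ,  0.00160229, -0.00265033,  0.00083429,
       -0.00143329,  0.002078  ]), 'tau': array([-1.13632784e-01, -3.81788206e+01, -8.50933325e-02, -2.92184472e+01,
       -6.68955571e-02, -2.52024690e-01, -2.76114594e-02]), 'ee_pos': array([420.61037409,  51.31824107,  30.40273138]), 'tcp_rot': array([-2.00903384e-05,  9.99999971e-01, -2.83235490e-05,  2.38948182e-04]), 'ft_force': array([ 0.01235168, -0.41598766,  3.08996643]), 'wrist_torque': array([-0.0231334 ,  0.09824744,  0.03238122]), 'opening': 13.534470423988772}
[420.7  76.8  53. ] [420.4  21.9  53. ]
```

View pics/s7.png

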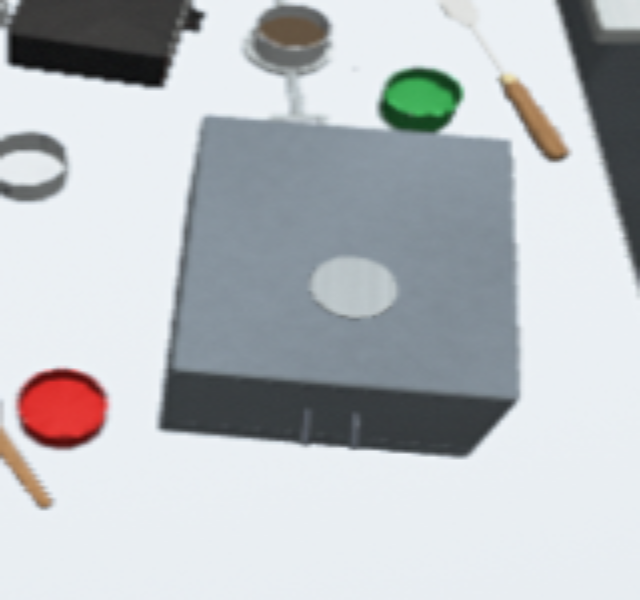

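```bash
python3 - <<'E'
from h import *
from scipy.optimize import least_squares
f=lambda u,v:(300+u/4-.4,195+v/3-.33)
uv=np.array([f(203,118),f(512,142),f(172,370),f(518,397),f(162,428),f(467,456)])
L=np.array([[0,-105,166],[0,105,166],[242,-105,166],[242,105,166],[242,-105,0],[242,105,0]],float)
# image left = larger world x ; cab x ~ +y world, so cab y ~ -x world
for i in range(4):print(at("side",uv[i],166))
print(at("side",uv[4],0),at("side",uv[5],0))
c=bot.get_calibration("side")
def P(p,L=L):
    a=p[2];X=np.array([np.sin(a),np.cos(a)]);Y=np.array([-np.cos(a),np.sin(a)])
    return np.c_[p[:2]+L[:,:1]*X+L[:,1:2]*Y,L[:,2]]
r=least_squares(lambda p:(proj("side",P(p),c)-uv).ravel(),[410,390,.12],loss="soft_l1",diff_step=1e-3)
r2=least_squares(lambda p:(proj("side",P(p),c)-uv)[:4].ravel(),[410,390,.12],diff_step=1e-3)
for q in(r,r2):print(q.x,np.round(proj("side",P(q.x),c)-uv,1).tolist())
E
```

```text
[512.  378.9 166. ]
[305.1 405.4 166. ]
[543.  613.1 166. ]
[338.8 638.3 166. ]
[539.9 606.4   0. ] [334.6 635.2   0. ]
[4.09790429e+02 3.85688230e+02 1.17732539e-01] [[-0.9, -1.7], [-0.6, -2.4], [0.2, 0.2], [2.0, -0.0], [-0.8, 2.7], [0.3, 1.1]]
[4.10036103e+02 3.87836907e+02 1.19592379e-01] [[-1.0, -1.1], [-0.5, -1.6], [0.0, 1.0], [1.9, 0.9], [-1.1, 3.4], [0.2, 2.0]]
```

```bash
cat >> h.py <<'E'
from scipy.spatial.transform import Rotation as R
CAB=np.array([409.3,388.5,0.]);PSI=.13
TC=np.array([-137.,0,30.4])   # TCP in carrier frame
def Rc(th,psi):  # carrier axes in world (columns); x=(sin,cos), eye up by th
    x=np.array([np.sin(psi),np.cos(psi),0]);z=np.array([0,0,1.]);y=np.cross(z,x)
    return np.c_[np.cos(th)*x+np.sin(th)*z,y,-np.sin(th)*x+np.cos(th)*z]
RT=np.c_[[0,-1,0],[-1,0,0],[0,0,-1]].T.astype(float) # tool axes in carrier frame: tool x=-cy, y=-cx, z=-cz
RT=np.array([[0,-1,0],[-1,0,0],[0,0,-1.]])
def pose(xe,ye,ze,th,psi=None,tc=None):
    psi=PSI if psi is None else psi; tc=TC if tc is None else tc
    C=Rc(th,psi);c0=Rc(0,PSI)
    E=CAB+c0@np.array([xe,ye,ze]);O=E-C@np.array([120,0,3.])
    return O+C@tc,C@RT
def cur():
    s=bot.state();return s["ee_pos"],R.from_quat(np.roll(s["tcp_rot"],-1)).as_matrix()
def inc(a,b):
    return (a[1].T@(b[0]-a[0])/10).round(2).tolist(),np.degrees(R.from_matrix(a[1].T@b[1]).as_rotvec()).round(2).tolist()
def eye(p,M,tc=None):
    tc=TC if tc is None else tc;C=M@RT.T
    E=p+C@(np.array([120,0,3.])-tc);c0=Rc(0,PSI)
    return (c0.T@(E-CAB)).round(1),round(float(np.arcsin(C[2,0])),3),round(float(np.arctan2(C[0,0],C[1,0])),3)
E
python3 - <<'E'
from h import *
a=cur();print(eye(*a))
e=eye(*a)[0]
w=[a,pose(e[0],e[1],60,.0,0),pose(e[0],e[1],125.5,.21,0),pose(20,0,125.5,.21,.1),pose(60,0,125.5,.21),pose(140,0,125.5,.21)]
for p,q in zip(w,w[1:]):print(inc(p,q),q[0].round(1),np.hypot(*q[0][:2]).round())
E
```

```text
(array([-78. , -21.7,   3. ]), 0.0, 0.0)
([0.01, 0.0, -5.7], [-0.01, -0.03, -0.0]) [420.7  51.3  87.4] 424.0
([0.0, 0.01, -1.13], [12.03, 0.0, 0.0]) [420.7  51.3  98.7] 424.0
([-3.45, -9.9, 2.11], [0.0, 1.19, 5.6]) [386.2 152.5  98.7] 415.0
([-0.65, -3.92, 0.84], [-0.0, 0.36, 1.68]) [383.8 193.1  98.7] 430.0
([-0.0, -7.82, 1.67], [0.0, 0.0, 0.0]) [394.1 272.4  98.7] 479.0
```

Call:
send_rows([
  [[1, 0, 0, -0.4, 0, 0, 0], [1, 0, 0, -1.5, 0, 0, 0], [1, 0, 0, -3, 0, 0, 0], [1, 0, 0, -4.7, 0, 0, 0], [1, 0, 0, -5.7, 0, 0, 0]],
])

```text
clock: 8.62
ee_pos: [420.8, 51.4, 88.5]
tcp_rot: [-0.0, 1.0, 0.0, 0.001]
ft_force: [-0.3, 0.1, -1.3]
opening: 13.4
```

Call:
send_rows([
  [[1, 0, 0, -0.2, 2, 0, 0], [1, 0, 0, -0.5, 5, 0, 0], [1, 0, 0, -0.8, 8.5, 0, 0], [1, 0, 0, -1.1, 12, 0, 0], [1, 0, 0, -1.1, 12, 0, 0]],
])

```text
clock: 9.03
ee_pos: [420.6, 49.5, 98.2]
tcp_rot: [-0.106, 0.994, -0.002, 0.0]
ft_force: [-0.2, -0.8, -2.5]
opening: 13.6
```

Call:
send_rows([
  [[1, -0.4, -1.1, 0.25, 0, 0.1, 0.6], [1, -1.1, -3.3, 0.7, 0, 0.4, 1.9], [1, -2.1, -6, 1.3, 0, 0.8, 3.4], [1, -3, -8.7, 1.85, 0, 1, 5], [1, -3.45, -9.9, 2.11, 0, 1.2, 5.6]],
])

```text
clock: 9.45
ee_pos: [384.3, 155.6, 97.8]
tcp_rot: [-0.104, 0.993, -0.049, 0.005]
ft_force: [0.9, 0.5, -2.2]
opening: 13.7
```

```bash
python3 - <<'E'
from h import *
s=bot.state();print(s["clock"],s["ft_force"],s["wrist_torque"],s["opening"]);a=cur();print(a[0],eye(*a))
im=bot.snapshot("side");cv2.imwrite("pics/s8.png",cv2.resize(im[120:280,290:490],None,fx=4,fy=3.6))
C=a[1]@RT.T;O=a[0]-C@TC
print("pred side px tin rim, handle rear, dish",proj("side",[O+C@[0,0,45],O+C@[-167,0,53],O+C@[0,0,10],O+C@[120,0,3]]))
print(inc(a,pose(20,0,125.5,.21,.1)),inc(a,pose(60,0,125.5,.21)))
E
```

```text
9.45 [ 0.86094651  0.52049923 -2.15270382] [-0.51450731  0.0647122  -0.00177987] 13.683141889982139
[384.29947491 155.59063742  97.82087495] (array([ 22.8,   2.7, 124. ]), 0.208, 0.098)
pred side px tin rim, handle rear, dish [[387.5 211.1]
 [385.8 173.4]
 [385.9 219.7]
 [387.  252. ]]
([0.22, 0.26, -0.15], [0.13, 0.02, 0.09]) ([-0.42, -3.67, 0.68], [0.13, 0.38, 1.77])
```

View pics/s8.png

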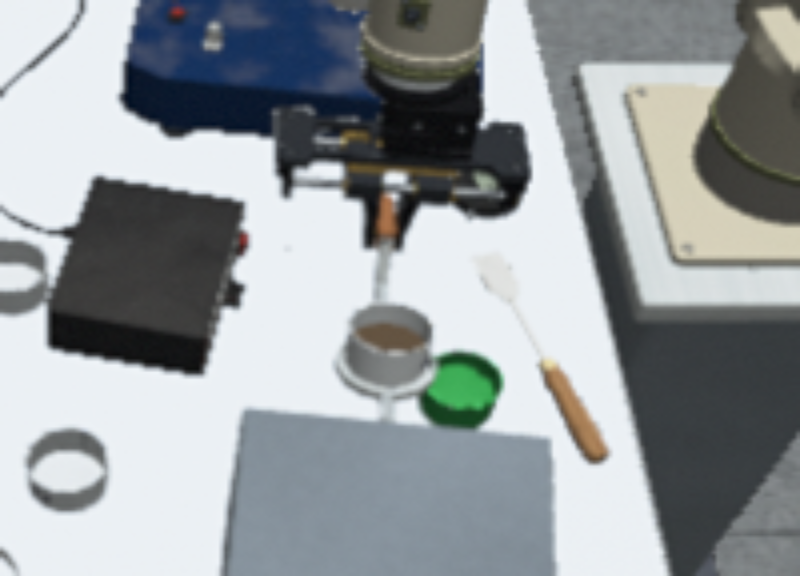

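The carrier is held without sag: the tin's rim in the crop (390,330), full (387.5,211), matches the prediction. Next is entry into the cabinet.

Call:
send_rows([
  [[1, 0, -0.5, 0, 0, 0, 0.3], [1, -0.2, -1.5, 0.2, 0, 0.2, 0.9], [1, -0.3, -2.6, 0.45, 0, 0.3, 1.5], [1, -0.4, -3.4, 0.65, 0.1, 0.4, 1.8], [1, -0.4, -3.7, 0.7, 0.1, 0.4, 1.8]],
])

```text
clock: 9.92
ee_pos: [385.7, 191.2, 98.7]
tcp_rot: [-0.105, 0.992, -0.065, 0.007]
ft_force: [-0.1, 0.2, -1.6]
opening: 13.5
```

```bash
python3 - <<'E'
from h import *
s=bot.state();print(s["ft_force"]);a=cur();print(a[0],eye(*a));print(inc(a,pose(60,0,125.5,.21)),inc(a,pose(140,0,125.5,.21)))
E
```

```text
[-0.05241911  0.23781031 -1.6189641 ]
[385.71527844 191.18921672  98.741211  ] (array([ 58.3,  -2.6, 125.7]), 0.211, 0.131)
([-0.22, -0.16, 0.04], [-0.04, -0.05, -0.08]) ([-0.23, -7.98, 1.71], [-0.04, -0.05, -0.08])
```

Call:
send_rows([
  [[1, -0.1, -1, 0.2, 0, 0, 0], [1, -0.2, -2.2, 0.48, 0, 0, 0], [1, -0.2, -3.5, 0.75, 0, 0, 0], [1, -0.2, -4.6, 0.99, 0, 0, 0], [1, -0.2, -5.2, 1.12, 0, 0, 0]],
])

```text
clock: 10.33
ee_pos: [391.0, 244.1, 98.7]
tcp_rot: [-0.105, 0.992, -0.065, 0.007]
ft_force: [0.8, -0.0, -2.3]
opening: 13.7
```

Call:
send_rows([
  [[1, 0, -0.8, 0.17, 0, 0, 0], [1, 0, -1.8, 0.38, 0, 0, 0], [1, 0, -2.6, 0.55, 0, 0, 0], [1, 0, -2.8, 0.6, 0, 0, 0], [1, 0, -2.8, 0.6, 0, 0, 0]],
])

```text
clock: 10.75
ee_pos: [394.5, 272.4, 98.7]
tcp_rot: [-0.105, 0.992, -0.065, 0.007]
ft_force: [-0.4, -0.6, -1.7]
opening: 13.8
```

```bash
python3 - <<'E'
from h import *
s=bot.state();print(s["clock"],s["ft_force"],s["wrist_torque"]);a=cur();print(a[0],eye(*a));print(inc(a,pose(160,0,125.5,.21)))
im=bot.snapshot("wrist");c=bot.get_calibration("wrist");np.save("c9.npy",c,allow_pickle=True)
c0=Rc(0,PSI);W=lambda *p:CAB+c0@np.array(p)
print("notch bottom, top corners, roof front L/R",proj("wrist",[W(0,0,75),W(0,-13,83),W(0,13,83),W(0,-105,166),W(0,105,166)],c))
cv2.imwrite("pics/w9.png",cv2.convertScaleAbs(im[0:300],alpha=1.8,beta=15))
E
```

```text
10.75 [-0.39916622 -0.635029   -1.74050501] [-0.57375281  0.07295026 -0.00270338]
[394.4789331  272.35761084  98.73985946] (array([139.9,  -0.7, 125.8]), 0.211, 0.131)
([-0.04, -1.96, 0.42], [-0.07, -0.03, -0.06])
notch bottom, top corners, roof front L/R [[318.7  67.3]
 [338.8  62.6]
 [298.4  62.7]
 [607.3 -22.8]
 [ 26.2 -21.2]]
```

View pics/w9.png

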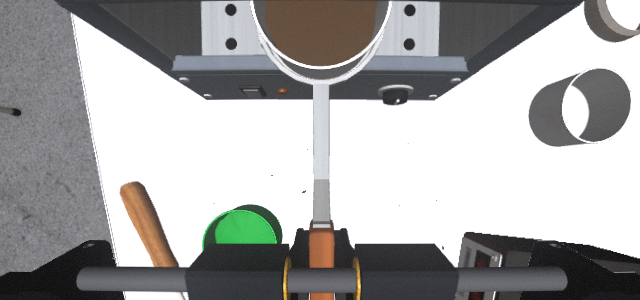

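```bash
python3 - <<'E'
from h import *
c=np.load("c9.npy",allow_pickle=True).item()
for u,v,z in[(205,99,0),(435,99,0),(175,70,83),(467,68,83),(175,57,83),(463,57,83),(322,70,83),(320,99,0)]:
    p=at("wrist",(u,v),z,c);print(p,(Rc(0,PSI).T@(p-CAB)).round(1))
im=cv2.imread("pics/w9.png")
cv2.imwrite("pics/w9c.png",cv2.resize(im[30:115,160:480],None,fx=2.5,fy=2.5*2))
g=cv2.cvtColor(im,cv2.COLOR_BGR2GRAY)
for col in(215,240,380,420):print(col,g[48:106,col].tolist())
E
```

```text
[301.8 401.8   0. ] [ -0.7 108.3   0. ]
[517.5 373.2   0. ] [  -1.1 -109.3    0. ]
[316.3 396.9  83. ] [-3.7 93.3 83. ]
[504.5 373.2  83. ] [ -2.8 -96.4  83. ]
[317.6 405.   83. ] [ 4.5 93.1 83. ]
[502.6 380.4  83. ] [  4.1 -93.6  83. ]
[410.9 383.6  83. ] [-4.7 -2.2 83. ]
[409.6 387.    0. ] [-1.4 -0.5  0. ]
215 [202, 200, 201, 205, 202, 202, 199, 159, 139, 147, 151, 151, 148, 151, 147, 145, 148, 147, 147, 143, 138, 123, 94, 74, 68, 67, 81, 74, 71, 68, 68, 68, 71, 72, 71, 71, 69, 67, 71, 72, 70, 71, 72, 70, 75, 73, 72, 73, 70, 70, 72, 121, 255, 255, 255, 255, 255, 255]
240 [205, 202, 205, 203, 203, 204, 190, 150, 140, 148, 149, 148, 150, 148, 150, 150, 150, 146, 145, 142, 138, 116, 87, 74, 72, 65, 85, 71, 72, 69, 71, 69, 69, 71, 70, 68, 69, 62, 70, 64, 50, 53, 65, 72, 71, 72, 71, 70, 70, 76, 69, 169, 255, 255, 255, 255, 255, 255]
380 [205, 206, 206, 204, 202, 205, 205, 163, 138, 146, 144, 147, 148, 147, 149, 149, 147, 149, 147, 145, 142, 128, 94, 74, 67, 68, 84, 73, 71, 70, 71, 67, 69, 71, 69, 68, 69, 71, 70, 82, 121, 134, 115, 87, 86, 87, 89, 88, 77, 71, 73, 121, 227, 255, 255, 255, 255, 255]
420 [199, 200, 202, 199, 199, 198, 201, 186, 133, 143, 147, 147, 147, 146, 149, 145, 148, 149, 148, 147, 141, 139, 110, 75, 70, 65, 79, 78, 67, 65, 69, 70, 71, 72, 71, 71, 68, 71, 67, 71, 68, 71, 72, 70, 72, 75, 74, 69, 73, 73, 71, 99, 195, 255, 255, 255, 255, 255]
```

The apron's front edge is at rows 70–99, which puts the cabinet origin at about (410,386.5) with yaw 0.13. Lateral aim is within about 1 mm. Now I'm feeling forward slowly.

Call:
send_rows([
  [[1, 0, -0.4, 0.09, 0, 0, 0], [1, 0, -0.8, 0.17, 0, 0, 0], [1, 0, -1.2, 0.26, 0, 0, 0], [1, 0, -1.6, 0.34, 0, 0, 0], [1, 0, -2, 0.43, 0, 0, 0]],
])

```text
clock: 11.22
ee_pos: [397.3, 292.5, 98.8]
tcp_rot: [-0.105, 0.992, -0.066, 0.007]
ft_force: [0.3, 0.6, -2.9]
opening: 13.4
```

Call:
send_rows([
  [[1, 0, -0.05, 0.01, 0, 0, 0], [1, 0, -0.1, 0.02, 0, 0, 0], [1, 0, -0.15, 0.03, 0, 0, 0], [1, 0, -0.2, 0.04, 0, 0, 0], [1, 0, -0.2, 0.04, 0, 0, 0]],
])

```text
clock: 11.63
ee_pos: [397.6, 294.1, 98.8]
tcp_rot: [-0.105, 0.992, -0.066, 0.007]
ft_force: [0.7, 0.2, -1.5]
opening: 14.3
```

```bash
sed -i 's/CAB=.*/CAB=np.array([410,386.5,0.]);PSI=.13/' h.py; cat > st.py <<'E'
from h import *
s=bot.state();f=Rc(0,PSI).T@s["ft_force"]
print(s["clock"],"F cab",f.round(2),"T",s["wrist_torque"].round(2),eye(*cur()),s["opening"].round(1))
E
python3 st.py
```

```text
Traceback (most recent call last):
  File "st.py", line 3, in <module>
    print(s["clock"],"F cab",f.round(2),"T",s["wrist_torque"].round(2),eye(*cur()),s["opening"].round(1))
                                                                                   ^^^^^^^^^^^^^^^^^^
AttributeError: 'float' object has no attribute 'round'
```

Call:
send_rows([
  [[1, 0, -0.15, 0.03, 0, 0, 0], [1, 0, -0.3, 0.06, 0, 0, 0], [1, 0, -0.4, 0.09, 0, 0, 0], [1, 0, -0.5, 0.11, 0, 0, 0], [1, 0, -0.5, 0.11, 0, 0, 0]],
])

```text
clock: 12.05
ee_pos: [398.2, 299.4, 98.8]
tcp_rot: [-0.105, 0.992, -0.065, 0.007]
ft_force: [0.5, 0.8, -1.9]
opening: 13.8
```

```bash
sed -i 's/,s\["opening"\].*/)/' st.py; python3 st.py
```

```text
12.05 F cab [ 0.85 -0.42 -1.92] T [-0.5   0.07 -0.05] (array([169.2,  -0. , 125.9]), 0.211, 0.132)
```

Call:
send_rows([
  [[1, 0, -0.1, 0.02, 0, 0, 0], [1, 0, -0.2, 0.04, 0, 0, 0], [1, 0, -0.3, 0.06, 0, 0, 0], [1, 0, -0.4, 0.09, 0, 0, 0], [1, 0, -0.4, 0.09, 0, 0, 0]],
])

```text
clock: 12.47
ee_pos: [398.7, 303.5, 98.8]
tcp_rot: [-0.105, 0.992, -0.066, 0.007]
ft_force: [0.9, -0.7, -2.7]
opening: 13.9
```

Call:
send_rows([
  [[1, 0, -0.1, 0.02, 0, 0, 0], [1, 0, -0.2, 0.04, 0, 0, 0], [1, 0, -0.3, 0.06, 0, 0, 0], [1, 0, -0.4, 0.09, 0, 0, 0], [1, 0, -0.4, 0.09, 0, 0, 0]],
])

```text
clock: 12.88
ee_pos: [399.3, 307.5, 98.7]
tcp_rot: [-0.105, 0.992, -0.066, 0.007]
ft_force: [-0.7, 0.2, -2.4]
opening: 13.6
```

Call:
send_rows([
  [[1, 0, -0.1, 0.02, 0, 0, 0], [1, 0, -0.2, 0.04, 0, 0, 0], [1, 0, -0.3, 0.06, 0, 0, 0], [1, 0, -0.4, 0.09, 0, 0, 0], [1, 0, -0.4, 0.09, 0, 0, 0]],
])

```text
clock: 13.3
ee_pos: [399.8, 311.6, 98.7]
tcp_rot: [-0.105, 0.992, -0.066, 0.007]
ft_force: [-0.4, -0.3, -1.4]
opening: 13.4
```

Call:
send_rows([
  [[1, 0, -0.1, 0.02, 0, 0, 0], [1, 0, -0.2, 0.04, 0, 0, 0], [1, 0, -0.3, 0.06, 0, 0, 0], [1, 0, -0.4, 0.09, 0, 0, 0], [1, 0, -0.4, 0.09, 0, 0, 0]],
])

```text
clock: 13.72
ee_pos: [400.3, 315.7, 98.6]
tcp_rot: [-0.105, 0.992, -0.066, 0.007]
ft_force: [-0.5, -1.2, -3.1]
opening: 13.6
```

Call:
send_rows([
  [[1, 0, -0.1, 0.02, 0, 0, 0], [1, 0, -0.2, 0.04, 0, 0, 0], [1, 0, -0.3, 0.06, 0, 0, 0], [1, 0, -0.3, 0.06, 0, 0, 0], [1, 0, -0.3, 0.06, 0, 0, 0]],
])

```text
clock: 14.13
ee_pos: [400.8, 318.5, 98.7]
tcp_rot: [-0.105, 0.992, -0.066, 0.007]
ft_force: [0.3, -0.8, -2.7]
opening: 13.4
```

```bash
python3 st.py
```

```text
14.1333 F cab [-0.81 -0.38 -2.66] T [-0.56  0.07 -0.01] (array([ 1.884e+02, -1.000e-01,  1.258e+02]), 0.211, 0.132)
```

Call:
send_rows([
  [[1, 0, -0.1, 0.02, 0, 0, 0], [1, 0, -0.2, 0.04, 0, 0, 0], [1, 0, -0.3, 0.06, 0, 0, 0], [1, 0, -0.4, 0.09, 0, 0, 0], [1, 0, -0.4, 0.09, 0, 0, 0]],
])

```text
clock: 14.55
ee_pos: [401.3, 322.8, 98.7]
tcp_rot: [-0.105, 0.992, -0.066, 0.007]
ft_force: [0.9, -1.4, -2.8]
opening: 13.3
```

Call:
send_rows([
  [[1, 0, -0.1, 0.02, 0, 0, 0], [1, 0, -0.2, 0.04, 0, 0, 0], [1, 0, -0.3, 0.06, 0, 0, 0], [1, 0, -0.3, 0.06, 0, 0, 0], [1, 0, -0.3, 0.06, 0, 0, 0]],
])

```text
clock: 14.97
ee_pos: [401.7, 325.6, 98.7]
tcp_rot: [-0.105, 0.992, -0.066, 0.007]
ft_force: [-1.2, 0.9, -2.7]
opening: 13.5
```

Call:
send_rows([
  [[1, 0, -0.1, 0.02, 0, 0, 0], [1, 0, -0.2, 0.04, 0, 0, 0], [1, 0, -0.3, 0.06, 0, 0, 0], [1, 0, -0.4, 0.09, 0, 0, 0], [1, 0, -0.4, 0.09, 0, 0, 0]],
])

```text
clock: 15.38
ee_pos: [402.2, 329.9, 98.6]
tcp_rot: [-0.105, 0.992, -0.065, 0.007]
ft_force: [0.2, 0.4, -2.6]
opening: 13.9
```

Call:
send_rows([
  [[1, 0, -0.1, 0.02, 0, 0, 0], [1, 0, -0.2, 0.04, 0, 0, 0], [1, 0, -0.3, 0.06, 0, 0, 0], [1, 0, -0.3, 0.06, 0, 0, 0], [1, 0, -0.3, 0.06, 0, 0, 0]],
])

```text
clock: 15.8
ee_pos: [402.6, 332.7, 98.6]
tcp_rot: [-0.105, 0.992, -0.066, 0.007]
ft_force: [0.0, 1.2, -2.9]
opening: 13.3
```

```bash
python3 st.py
```

```text
15.8 F cab [ 1.15  0.13 -2.93] T [-0.55  0.08  0.02] (array([ 2.027e+02, -2.000e-01,  1.257e+02]), 0.211, 0.132)
```

Call:
send_rows([
  [[1, 0, -0.1, 0.02, 0, 0, 0], [1, 0, -0.2, 0.04, 0, 0, 0], [1, 0, -0.3, 0.06, 0, 0, 0], [1, 0, -0.3, 0.06, 0, 0, 0], [1, 0, -0.3, 0.06, 0, 0, 0]],
])

```text
clock: 16.22
ee_pos: [403.0, 335.8, 98.7]
tcp_rot: [-0.105, 0.992, -0.066, 0.007]
ft_force: [0.7, 0.1, -2.6]
opening: 13.9
```

Call:
send_rows([
  [[1, 0, -0.1, 0.02, 0, 0, 0], [1, 0, -0.2, 0.04, 0, 0, 0], [1, 0, -0.3, 0.06, 0, 0, 0], [1, 0, -0.3, 0.06, 0, 0, 0], [1, 0, -0.3, 0.06, 0, 0, 0]],
])

```text
clock: 16.63
ee_pos: [403.4, 338.8, 98.7]
tcp_rot: [-0.105, 0.992, -0.066, 0.007]
ft_force: [0.1, -0.6, -2.7]
opening: 13.4
```

```bash
python3 st.py
```

```text
16.6333 F cab [-0.55 -0.16 -2.73] T [-0.53  0.13 -0.  ] (array([ 2.089e+02, -2.000e-01,  1.258e+02]), 0.211, 0.132)
```

Call:
send_rows([
  [[1, 0, -0.1, 0.02, 0, 0, 0], [1, 0, -0.2, 0.04, 0, 0, 0], [1, 0, -0.3, 0.06, 0, 0, 0], [1, 0, -0.3, 0.06, 0, 0, 0], [1, 0, -0.3, 0.06, 0, 0, 0]],
])

```text
clock: 17.05
ee_pos: [403.8, 341.8, 98.8]
tcp_rot: [-0.105, 0.992, -0.066, 0.007]
ft_force: [0.3, -0.4, -2.3]
opening: 13.7
```

```bash
python3 st.py
```

```text
17.05 F cab [-0.38 -0.39 -2.3 ] T [-0.56  0.05 -0.01] (array([ 2.119e+02, -2.000e-01,  1.259e+02]), 0.211, 0.132)
```

Call:
send_rows([
  [[1, 0, -0.1, 0.02, 0, 0, 0], [1, 0, -0.2, 0.04, 0, 0, 0], [1, 0, -0.3, 0.06, 0, 0, 0], [1, 0, -0.3, 0.06, 0, 0, 0], [1, 0, -0.3, 0.06, 0, 0, 0]],
])

```text
clock: 17.47
ee_pos: [403.9, 342.6, 97.7]
tcp_rot: [-0.103, 0.992, -0.066, 0.006]
ft_force: [-2.1, -8.5, -1.9]
opening: 13.5
```

```bash
python3 st.py
```

```text
17.4667 F cab [-8.74  1.01 -1.92] T [-2.09  0.39  0.05] (array([212.8,  -0.5, 123.9]), 0.208, 0.133)
```

Contact with the plate is 8.7 N at eye x≈212.5, which is the deep end of the hook's range. I'm backing off to centre the bar in the gap.

Call:
send_rows([
  [[1, 0, 0.2, -0.04, 0, 0, 0], [1, 0, 0.4, -0.09, 0, 0, 0], [1, 0, 0.4, -0.09, 0, 0, 0], [1, 0, 0.4, -0.09, 0, 0, 0]],
])

```text
clock: 17.8
ee_pos: [403.9, 341.0, 99.1]
tcp_rot: [-0.105, 0.992, -0.066, 0.007]
ft_force: [-0.2, 0.0, -2.5]
opening: 13.3
```

```bash
python3 st.py; python3 - <<'E'
from h import *
a=cur()
for zb,N in[(115,79),(105,78.5),(95,78),(87,77.5),(82,77)]:
    th=np.arctan((zb-N)/206);b=pose(210.8,0,zb+3*np.cos(th),th)
    print(zb,round(th,3),inc(a,b))
E
```

```text
17.8 F cab [ 0.01  0.23 -2.54] T [-0.55  0.1  -0.01] (array([211.1,  -0.4, 126.4]), 0.212, 0.132)
115 0.173 ([0.02, 0.08, -0.18], [-2.22, -0.08, -0.11])
105 0.128 ([0.02, 0.09, -0.35], [-4.8, -0.07, -0.11])
95 0.082 ([0.02, 0.05, -0.53], [-7.42, -0.07, -0.12])
87 0.046 ([0.02, -0.01, -0.65], [-9.49, -0.07, -0.12])
82 0.024 ([0.02, -0.07, -0.7], [-10.74, -0.07, -0.12])
```

Call:
send_rows([
  [[1, 0, 0.04, -0.08, -1.1, 0, 0], [1, 0, 0.07, -0.17, -2.2, 0, 0], [1, 0, 0.08, -0.22, -3.1, 0, 0], [1, 0, 0.08, -0.28, -4, 0, 0], [1, 0, 0.08, -0.28, -4, 0, 0]],
])

```text
clock: 18.22
ee_pos: [403.4, 340.3, 101.7]
tcp_rot: [-0.07, 0.995, -0.065, 0.005]
ft_force: [0.6, 0.4, -2.4]
opening: 13.5
```

```bash
python3 st.py
```

```text
18.2167 F cab [ 0.52 -0.56 -2.36] T [-0.42  0.11  0.04] (array([211.7,   0.3, 110.6]), 0.141, 0.131)
```

```bash
cat > nx.py <<'E'
from h import *
a=cur()
for zb,N in[(103,78.5),(98,78),(93,78),(88,77.5),(84,77.5),(80,77),(77,76)]:
    th=np.arctan((zb-N)/206);b=pose(210.8,0,zb+3*np.cos(th),th);print(zb,round(th,3),inc(a,b))
E
python3 nx.py
```

```text
103 0.118 ([0.06, 0.08, -0.12], [-1.27, -0.05, -0.04])
98 0.097 ([0.06, 0.08, -0.18], [-2.51, -0.05, -0.04])
93 0.073 ([0.06, 0.05, -0.3], [-3.89, -0.05, -0.04])
88 0.051 ([0.06, 0.01, -0.36], [-5.14, -0.05, -0.04])
84 0.032 ([0.06, -0.03, -0.45], [-6.25, -0.05, -0.04])
80 0.015 ([0.06, -0.08, -0.49], [-7.22, -0.05, -0.04])
77 0.005 ([0.06, -0.09, -0.43], [-7.78, -0.05, -0.04])
```

Call:
send_rows([
  [[1, 0.03, 0.06, -0.06, -0.6, 0, 0], [1, 0.04, 0.08, -0.12, -1.3, 0, 0], [1, 0.04, 0.08, -0.18, -2.5, 0, 0], [1, 0.04, 0.05, -0.3, -3.9, 0, 0], [1, 0.04, 0.05, -0.3, -3.9, 0, 0]],
])

```text
clock: 18.63
ee_pos: [403.7, 339.3, 104.7]
tcp_rot: [-0.036, 0.997, -0.065, 0.003]
ft_force: [-0.5, 0.7, -2.6]
opening: 13.7
```

```bash
python3 st.py; python3 nx.py
```

```text
18.6333 F cab [ 0.67  0.63 -2.61] T [-0.29  0.02 -0.02] (array([ 2.107e+02, -2.000e-01,  9.590e+01]), 0.072, 0.131)
103 0.118 ([0.01, 0.02, 0.19], [2.65, -0.05, -0.06])
98 0.097 ([0.01, 0.02, 0.13], [1.41, -0.05, -0.06])
93 0.073 ([0.01, -0.01, 0.01], [0.03, -0.05, -0.06])
88 0.051 ([0.01, -0.03, -0.05], [-1.22, -0.05, -0.06])
84 0.032 ([0.01, -0.07, -0.15], [-2.33, -0.05, -0.06])
80 0.015 ([0.01, -0.11, -0.18], [-3.3, -0.05, -0.06])
77 0.005 ([0.01, -0.13, -0.13], [-3.86, -0.05, -0.06])
```

Call:
send_rows([
  [[1, 0, -0.02, -0.03, -0.6, 0, 0], [1, 0, -0.03, -0.05, -1.2, 0, 0], [1, 0, -0.05, -0.1, -1.8, 0, 0], [1, 0, -0.07, -0.15, -2.3, 0, 0], [1, 0, -0.07, -0.15, -2.3, 0, 0]],
])

```text
clock: 19.05
ee_pos: [403.8, 339.2, 106.0]
tcp_rot: [-0.016, 0.998, -0.066, 0.001]
ft_force: [-0.4, 0.4, -1.9]
opening: 13.5
```

```bash
python3 st.py; python3 nx.py|tail -2
```

```text
19.05 F cab [ 0.36  0.45 -1.9 ] T [-0.23  0.07 -0.02] (array([210.1,  -0.5,  86.9]), 0.033, 0.132)
80 0.015 ([-0.0, -0.11, -0.07], [-1.03, -0.03, -0.1])
77 0.005 ([-0.0, -0.14, -0.01], [-1.59, -0.03, -0.1])
```

Call:
send_rows([
  [[1, 0, -0.05, -0.02, -0.3, 0, 0], [1, 0, -0.08, -0.04, -0.6, 0, 0], [1, 0, -0.11, -0.07, -1, 0, 0], [1, 0, -0.11, -0.07, -1, 0, 0]],
])

```text
clock: 19.38
ee_pos: [404.0, 340.2, 106.7]
tcp_rot: [-0.008, 0.998, -0.066, 0.001]
ft_force: [-0.0, -0.1, -2.4]
opening: 13.5
```

```bash
python3 st.py
```

```text
19.3833 F cab [-0.14  0.   -2.43] T [-0.19  0.05  0.05] (array([210.7,  -0.6,  83.2]), 0.015, 0.132)
```

Call:
send_rows([
  [[1, 0, 0, 0, -0.3, 0, 0], [1, 0, 0, 0, -0.6, 0, 0], [1, 0, 0, 0, -0.8, 0, 0], [1, 0, 0, 0, -0.8, 0, 0]],
])

```text
clock: 19.72
ee_pos: [404.1, 340.2, 106.8]
tcp_rot: [-0.001, 0.998, -0.066, 0.0]
ft_force: [0.7, -0.9, -0.9]
opening: 13.5
```

```bash
python3 st.py
```

```text
19.7167 F cab [-0.76 -0.79 -0.89] T [-0.05  0.05  0.02] (array([210.3,  -0.7,  79.8]), 0.002, 0.132)
```

Call:
send_rows([
  [[1, 0, 0, 0.03, 0, 0, 0], [1, 0, 0, 0.06, 0, 0, 0], [1, 0, 0, 0.1, 0, 0, 0], [1, 0, 0, 0.1, 0, 0, 0]],
])

```text
clock: 20.05
ee_pos: [404.1, 340.0, 105.6]
tcp_rot: [-0.001, 0.998, -0.066, 0.0]
ft_force: [0.1, -1.4, -1.0]
opening: 13.6
```

```bash
python3 st.py
```

```text
20.05 F cab [-1.39 -0.27 -0.97] T [ 0.04  0.02 -0.01] (array([210.2,  -0.8,  78.7]), 0.002, 0.132)
```

Call:
send_rows([
  [[1, 0, 0, 0.03, 0.1, 0, 0], [1, 0, 0, 0.06, 0.2, 0, 0], [1, 0, 0, 0.08, 0.2, 0, 0], [1, 0, 0, 0.08, 0.2, 0, 0]],
])

```text
clock: 20.38
ee_pos: [404.1, 340.0, 104.9]
tcp_rot: [-0.003, 0.998, -0.066, 0.0]
ft_force: [-1.0, -1.4, -0.3]
opening: 13.8
```

```bash
python3 st.py
```

```text
20.3833 F cab [-1.52  0.77 -0.33] T [-0.06  0.   -0.01] (array([210.2,  -0.7,  78.9]), 0.005, 0.132)
```

Call:
send_rows([
  [[1, 0, 0, 0.03, 0.1, 0, 0], [1, 0, 0, 0.06, 0.15, 0, 0], [1, 0, 0, 0.1, 0.2, 0, 0], [1, 0, 0, 0.1, 0.2, 0, 0]],
])

```text
clock: 20.72
ee_pos: [404.3, 340.0, 104.7]
tcp_rot: [-0.004, 0.998, -0.066, 0.001]
ft_force: [-2.2, -3.3, 10.4]
opening: 13.4
```

```bash
python3 st.py
```

```text
20.7167 F cab [-3.55  1.75 10.35] T [-0.79  0.64  0.1 ] (array([210.4,  -1. ,  79.6]), 0.009, 0.132)
```

The stem is now on the notch (10 N up). I'll ease off, then open.

Call:
send_rows([
  [[1, 0, 0, -0.05, -0.1, 0, 0], [1, 0, 0, -0.09, -0.1, 0, 0], [1, 0, 0, -0.09, -0.1, 0, 0], [1, 0, 0, -0.09, -0.1, 0, 0]],
])

```text
clock: 21.05
ee_pos: [404.1, 340.1, 104.8]
tcp_rot: [-0.004, 0.998, -0.066, 0.001]
ft_force: [-1.1, -2.3, 2.6]
opening: 13.7
```

```bash
python3 st.py
```

```text
21.05 F cab [-2.38  0.8   2.59] T [-0.23  0.07  0.14] (array([210.4,  -0.7,  79.3]), 0.007, 0.132)
```

Call:
send_rows([
  [[1.5, 0, 0, -0.02, 0, 0, 0], [2, 0, 0, -0.02, 0, 0, 0], [3, 0, 0, -0.02, 0, 0, 0], [4, 0, 0, -0.02, 0, 0, 0], [5, 0, 0, -0.02, 0, 0, 0]],
], grip_force=10)

```text
clock: 21.47
ee_pos: [404.0, 340.1, 104.9]
tcp_rot: [-0.004, 0.998, -0.066, 0.0]
ft_force: [-0.5, -0.4, -0.2]
opening: 32.4
```

Call:
send_rows([
  [[5, 0, 0, -0.02, 0, 0, 0], [5, 0, 0, -0.02, 0, 0, 0], [5, 0, 0, -0.02, 0, 0, 0]],
])

```text
clock: 21.72
ee_pos: [404.0, 340.1, 105.1]
tcp_rot: [-0.003, 0.998, -0.066, 0.0]
ft_force: [-0.4, -0.1, -0.6]
opening: 47.8
```

```bash
python3 st.py; python3 - <<'E'
from h import *
im=bot.snapshot("wrist");c=bot.get_calibration("wrist")
C=Rc(0,PSI);cv2.imwrite("pics/w10.png",im)
O=CAB+C@[90.4,0,75]
print(proj("wrist",[O+C@[-113,0,53],O+C@[-167,0,53],O+C@[-60,0,10]],c))
E
```

```text
21.7167 F cab [-0.2   0.4  -0.62] T [-0.03 -0.01 -0.02] (array([210.4,  -0.7,  79.6]), 0.007, 0.132)
[[318.9 227. ]
 [319.4 313.8]
 [319.  118.9]]
```

Call:
send_rows([
  [[5, 0, 0, -0.5, 0, 0, 0], [5, 0, 0, -2, 0, 0, 0], [5, 0, 0, -4, 0, 0, 0], [5, 0, 0, -7, 0, 0, 0], [5, 0, 1, -10, 0, 0, 0]],
])

```text
clock: 22.18
ee_pos: [401.8, 330.4, 206.1]
tcp_rot: [-0.004, 0.998, -0.065, -0.0]
ft_force: [0.5, 0.4, 0.6]
opening: 50.3
```

Call:
send_rows([
  [[5, 0, 2, 0, 0, 0, 0], [5, 0, 4, 0, 0, 0, 0], [5, 0, 4, 0, 5, 0, 0], [5, 0, 4, 0, 10, 0, 0], [5, 0, 4, 0, 10, 0, 0]],
])

```text
clock: 22.6
ee_pos: [398.0, 287.2, 205.2]
tcp_rot: [-0.092, 0.993, -0.068, 0.007]
ft_force: [-0.5, -0.1, 0.4]
opening: 49.8
```

```bash
python3 st.py; python3 - <<'E'
from h import *
a=cur()
im=bot.snapshot("wrist");c=bot.get_calibration("wrist");s=bot.snapshot("side")
C=Rc(0,PSI);O=CAB+C@[90.4,0,75]
print(proj("wrist",[O+C@[-113,0,53],O+C@[-167,0,53],CAB+C@[0,-13,83],CAB+C@[0,13,83],O+C@[0,-31,45],O+C@[0,31,45]],c))
print(proj("side",[O+C@[-113,0,53],O+C@[-167,0,53]]))
w=cv2.convertScaleAbs(im[0:400,160:480],alpha=1.5,beta=10)
z=cv2.resize(s[150:290,320:440],(480,560));w=cv2.resize(w,(320,400))
cv2.imwrite("pics/f.png",np.hstack([w,cv2.copyMakeBorder(z,0,0,0,0,0)[:400]]))
E
```

```text
22.6 F cab [-0.17  0.53  0.44] T [-0.26  0.05  0.03] (array([157.7,  -2.6, 225.6]), 0.185, 0.136)
[[318.8 135.8]
 [319.2 197.7]
 [331.8 117.7]
 [306.2 117.8]
 [354.1   3.1]
 [281.9   3.6]]
[[386.4 236.4]
 [386.8 220.5]]
```

View pics/f.png

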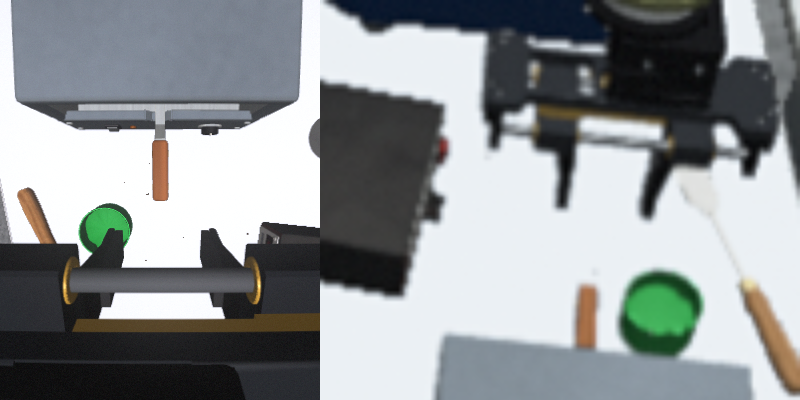

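The handle lies straight at wrist crop (160,140–200), against a predicted 136–198, with the stem in the notch. The side view agrees: handle end at row 221.7 against a predicted 220.5. The robot is clear of everything, so I'm handing in.

```bash
python3 -c "
from workcell import bot
print(bot.sign_off())"
```

```text
the job is handed in; nothing more can be done
None
```

The soil tin is in the carrier's seat and, by every check I could make, the carrier is hung in the cabinet. I handed the job in at about 22.7 s.

**What I did:**
- I tipped the carrier about 0.21 rad with the eye end up and took it in over the hook. I felt the stop plate at about 9 N, with the eye about 212 mm inside.
- I backed off 2 mm and lowered the carrier level behind the tongue. The stem met the notch at 10 N, so I eased off to about 2.6 N, opened the fingers and withdrew.

**Last checks:**
- At release the arm's position put the eye bar about 210 mm inside, 79 mm high and 0.7 mm off the middle. The carrier was level to 0.007 rad and in line within 0.002 rad.
- After I let go, the handle was within about 2 mm of where I predicted in both the wrist and side views, with the stem in the notch.

**Not checked or not exact:**
- **Hidden by the roof:** the hook, the eye and the seated tin could not be seen once inside. That part rests on contact forces and the arm's position. The tin was last seen in its seat as the carrier entered.
- **Empty tins:** I never touched them, but I took no final measurement of their positions.
- **Cabinet position:** the two camera estimates differed by about 2–4 mm. I used the closer wrist view, and the plate contact agreed with it.

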